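# Unnest the bedside tumbler and pill fob

### The job

On the saucer, a pill fob stands under an upside-down tumbler. Take this nest apart: lift the tumbler off and set it, still upside down, fully on the round cork coaster; then lift the fob off the saucer and stand it upright in the square tray. Do not knock the fob over.

Things in the scene. Friction and masses are not known exactly. Their poses are not given: they have to be found in the camera images.
- tumbler: Translucent green plastic tumbler upside down on the white saucer, over the fob; a like tumbler standing straight on the wood is a bystander. 95 mm tall, outer diameter 70 mm at the mouth (below) tapering to 52 mm at the closed end (on top), wall 3 mm, about 70 g. Origin: centre of the mouth, its underside as it stands; z points up to the closed end.
- fob: Aluminium pill fob, an upright round capsule 22 mm in diameter and 60 mm tall plus a 9 mm lug on top, about 50 g. It starts inside the tumbler on the saucer (loose, 132 mm wide, inner floor 6 mm and rim 15 mm above the table), and is free once the tumbler is raised by over 70 mm. Origin: centre of its flat foot; z points up to the lug.
- coaster: Round cork coaster, a fixed disc 110 mm in diameter and 5 mm thick, lying on the table. Origin: centre of its underside, z up. (A square cork coaster is a bystander.)
- tray: Empty square brown leather tray, fixed, 120 mm by 120 mm outside, 20 mm high, walls and floor 5 mm thick, open on top. Origin: centre of its underside, x and y along its sides, z up. Bystanders among the task's things are lower than 70 mm, but for the spare tumbler (95 mm).
Mind the look-alikes: they are no part of the job. Leave any blue or red look-alike of the tumbler alone.

How it is judged:
By the outcome, as a careful person would: the job done as asked, in the order asked, and still so for the second after the job is handed in, with the robot touching nothing.
It also fails if it takes over 62 s, if anything falls off the work surface, if the arm or the gripper's body presses on something with over 40 N, if the wrist force passes 120 N, or if a joint passes its speed limit or range.

### The arm

A 6-joint arm with a two-finger parallel gripper is mounted at the origin on the work surface. World frame = base frame: x ahead of the robot, y to its left, z up, the work surface at z = 0. Lengths are in m, angles in degrees, forces in N, time in s.
With the tool pointing down it reaches from about 0.3 to 0.775 m from the base axis. Payload 14.6 kg.
Tool frame: the origin (TCP) lies on the centre line of the jaws, within the pads' length; the fingertips stand 11 mm ahead of it and the grasp point (between the pads) lies 8 mm behind it (manip.nose_length is the distance from the TCP to the fingertips, in m); z points along the fingers, y is the line along which they close (so a half turn about z gives the same grasp; the last joint's range is limited). The gripper opens to 94 mm and grips with 3 to 60 N. Pads are 16 mm wide; open, the fingers measure 119 mm over their backs; the gripper's body (75 mm by 177 mm) begins 78 mm behind the grasp point.
Start: joints at [-67.414, 17.183, 87.147, -0, 75.671, -3.816], TCP at [0.245, -0.493, 0.216] pointing down, gripper open.
Joint ranges: [-173.82, 173.82], [-45.26, 126.66], [13.44, 144.39], [-59.66, 239.66], [0, 175.72], [-146.38, 146.38]. Speed limits (degrees/s): [127.2, 127.2, 147.25, 180, 180, 180].

### API

Orientations are given as a 3x3 rotation matrix whose columns are the frame's x, y, z axes.
In Python, from rig import manip gives the robot as it stands.
- The arm moves only by the tool arm_command, never from a script. Its argument "series" is text: rows parted by semicolons, each of 4 numbers parted by spaces: the shift along the world's x, y, z in cm, then the turn about the world's z in rad. A call has 1 to 12 rows; each row is the pose to reach, as a shift and turn from the pose commanded when the call began; what a row does not reach only later rows make up. A row lasts 1/8 s, in which the tool goes at most 62.5 mm and 10.7 degrees, less where a joint would pass 70% of its speed; a pose out of reach is approached as far as the arm can. A call with a gripper value outside its range is refused whole. "fingers" is the opening, from 0 (shut) to 1 (fully open), set as the call begins (left out, the last holds). The fingers move at their own pace and stop on an object; "grip_force" is the grip in N (left out, the last holds). Time passes only in rows, so rows that repeat a pose let the fingers close. It gives the time, the measured TCP pose, the force, the opening and the grip force at its end, in the units of the state.
- manip.sense(): the state, without advancing time (a new reading comes with each control period).
- manip.snapshot(name): name is "scene" or "top"; returns a dict with "image" (480x640x3 uint8, red, green, blue), "z_map" (480x640 float32, m along the optical axis (not along the pixel's ray), 0 where there is no reading), "camera_matrix" (3x3 intrinsics, pixels), "R" (3x3) and "t" (3): a world point X has camera coordinates R X + t. Camera axes: x right, y down, z forward; pixel columns grow to the right and rows downward; lengths in m; the calibration is good to about 2 mm. A picture is of the moment at which its call begins.
- manip.sign_off(): hands the job in; it is judged then, once.
The state is a dict: "time": time; "q": joint angles; "dq": joint speeds; "joint_efforts": joint torques, N m; "ee_pos": TCP position; "orientation": TCP orientation; "ft_force": force on the tool from outside, world axes, zero at the start; "ft_torque": the same for the moment, N m; "opening": finger opening in m; "gripper_force": force on a finger pad.
Only numpy, scipy, OpenCV 4.12 (cv2) and the standard library are available. Lean on these libraries where they do the work, as an engineer would, in place of code of your own. Each camera call takes 0.05 s, during which the arm holds its last target. There are 200 camera calls.

## Working session

There is one attempt and no reset: what is moved stays moved. The work goes in short steps, Python scripts to look and compute and a tool call to move; the robot and the scene stay as the last step left them, time stands still between calls to the robot, and variables do not carry over. Pictures are saved under pics/ and viewed, at most 12 in all, crops included, and the job is handed in when it is done.

Besides the shell and the picture viewer there is one more tool, called after ">>>" by a JSON object that holds its "op" and its "data". arm_command: Moves the arm, as the interface text tells. Its arguments: {"type":"object","properties":{"series":{"type":"string"},"fingers":{"type":"number"},"grip_force":{"type":"number"}},"required":["series"]}

```bash
mkdir -p pics
cat > h.py <<'E'
from rig import manip
import numpy as np, cv2
def snap(n):
    s=manip.snapshot(n); return s
def world(s,u,v,z=None):
    K,R,t=s["camera_matrix"],s["R"],s["t"]
    d=np.linalg.inv(K)@np.array([u,v,1.0]); c=-R.T@t; r=R.T@d
    if z is None: return c+r*s["z_map"][int(v),int(u)]
    return c+r*(z-c[2])/r[2]
def cloud(s):
    K,R,t=s["camera_matrix"],s["R"],s["t"]
    v,u=np.mgrid[:480,:640]; Z=s["z_map"]
    P=np.stack([u,v,np.ones_like(u)],-1)@np.linalg.inv(K).T*Z[...,None]
    W=(P-t)@R; W[Z==0]=np.nan; return W
def save(s,f): cv2.imwrite("pics/"+f,s["image"][...,::-1])
E
python3 - <<'E'
from h import *
for n in("scene","top"):
    s=snap(n); save(s,n+"0.png"); print(n,-s["R"].T@s["t"]); np.savez(n+"0.npz",**s)
print(manip.sense())
E
```

```text
scene [0.85857131 0.49165998 0.79643929]
top [0.43020969 0.06134827 0.86956457]
{'time': 0.1, 'q': array([-6.74145217e+01,  1.72117654e+01,  8.71752342e+01,  1.06950325e-04,
        7.56715677e+01, -3.81478363e+00]), 'dq': array([ 0.00685925, -0.08755389, -0.08095177,  0.02398012, -0.06781947,
        0.02069215]), 'joint_efforts': array([ 7.98568253e-04, -5.32645333e+01, -3.53280294e+01,  7.08952686e-02,
        2.35057133e-02, -9.02219108e-05]), 'ee_pos': array([ 0.24447453, -0.49243366,  0.21596072]), 'orientation': array([[ 8.95709947e-01,  4.44638660e-01, -3.90914861e-04],
       [ 4.44638827e-01, -8.95709452e-01,  9.44492993e-04],
       [ 6.98119634e-05, -1.01980769e-03, -9.99999478e-01]]), 'ft_force': array([ 0.76429733, -0.31909964,  0.21257862]), 'ft_torque': array([ 0.04655764, -0.01628879, -0.04302811]), 'gripper_force': 0.0, 'opening': 0.09429864553798198}
```

View pics/scene0.png

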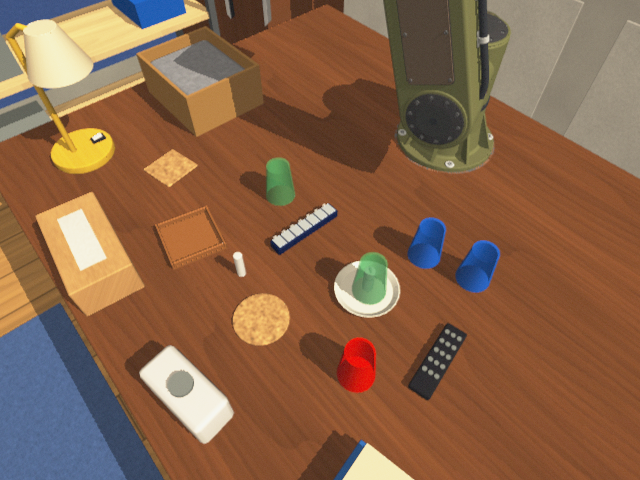

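View pics/top0.png

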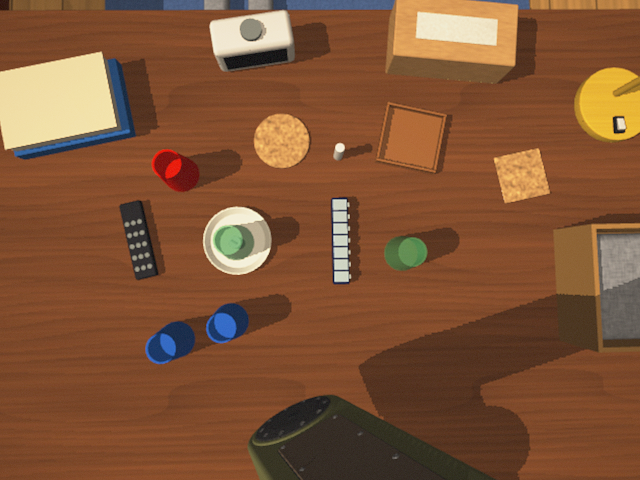

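Scene picture: the nest is at about (370,278) and the round coaster at (261,318). In the top picture:
- **Tumbler candidates:** green on the saucer (232,240), the spare green on the wood (406,252), blue (228,323) and (170,342), red (176,170). I choose the one on the saucer.
- **Fob candidates:** the shape under that tumbler, and the small white pin (339,150). I choose the former.
- **Coaster and tray:** round coaster (282,140), not the square one (522,175). Tray at (412,138).

Next I take a close crop to check the choice, and measure.

Run:
```python
from h import *
S={n:dict(np.load(n+"0.npz")) for n in("scene","top")}
a=cv2.resize(S["top"]["image"][195:285,190:290],None,fx=4,fy=4,interpolation=cv2.INTER_CUBIC)
b=cv2.resize(S["scene"]["image"][235:325,325:415],None,fx=4,fy=4,interpolation=cv2.INTER_CUBIC)
cv2.imwrite("pics/crop1.png",np.hstack([a,b])[...,::-1])
for n,s in S.items():
    W=cloud(s); print(n)
    hsv=cv2.cvtColor(s["image"],cv2.COLOR_RGB2HSV)
    def reg(nm,m):
        P=W[m]; P=P[np.isfinite(P[:,0])]
        if len(P)<5: print(nm,len(P));return
        print(nm,len(P),"mean",P.mean(0).round(4),"lo",np.percentile(P,2,axis=0).round(4),"hi",np.percentile(P,98,axis=0).round(4))
    boxes=dict(scene=dict(nest=(325,415,240,325),coast=(225,300,285,350),tray=(150,230,200,270),pin=(225,250,240,285)),
               top=dict(nest=(195,280,200,280),coast=(245,318,105,175),tray=(370,455,95,180),pin=(325,355,135,168)))[n]
    for k,(u0,u1,v0,v1) in boxes.items():
        M=np.zeros((480,640),bool);M[v0:v1,u0:u1]=1
        z=W[...,2]
        if k=="nest":
            reg("top z>.085",M&(z>.085)); reg("z .03-.085",M&(z>.03)&(z<.085)); reg("saucer",M&(z>.004)&(z<.022))
        elif k=="coast": reg(k,M&(z>.003)&(z<.02))
        elif k=="tray":
            reg("tray rim",M&(z>.014)&(z<.03)); reg("tray floor",M&(z>.003)&(z<.009))
            m=(M&(z>.003)&(z<.03))
            print("rect",cv2.minAreaRect(W[m][:,:2].astype(np.float32)*1000))
        else: reg(k,M&(z>.01))
```

```text
scene
top z>.085 686 mean [0.479  0.2051 0.1004] lo [0.4524 0.1793 0.0864] hi [0.5011 0.2279 0.1051]
z .03-.085 631 mean [0.4829 0.214  0.0561] lo [0.3474 0.1816 0.031 ] hi [0.5063 0.2331 0.0838]
saucer 1975 mean [0.4806 0.2026 0.0104] lo [0.3548 0.1342 0.0042] hi [0.5399 0.2614 0.0197]
coast 2593 mean [0.6757 0.1123 0.006 ] lo [0.6122 0.0486 0.0031] hi [0.729  0.1676 0.0089]
tray rim 609 mean [ 0.677  -0.1427  0.0197] lo [ 0.6102 -0.2124  0.0142] hi [ 0.7434 -0.0766  0.0239]
tray floor 2239 mean [ 0.6747 -0.1509  0.0059] lo [ 0.5961 -0.2569  0.0031] hi [ 0.7513 -0.066   0.0087]
rect ((674.0186157226562, -164.4490509033203), (211.99734497070312, 183.66854858398438), 55.92382049560547)
pin 196 mean [0.6458 0.0027 0.0453] lo [ 0.6354 -0.0152  0.0124] hi [0.6528 0.0093 0.0686]
top
top z>.085 778 mean [0.4745 0.1982 0.0997] lo [0.4506 0.1744 0.0877] hi [0.4984 0.2232 0.1029]
z .03-.085 273 mean [0.4682 0.1805 0.0575] lo [0.4436 0.1682 0.0309] hi [0.5037 0.2084 0.0834]
saucer 2258 mean [0.4792 0.1945 0.009 ] lo [0.4182 0.1363 0.0042] hi [0.5393 0.2571 0.0166]
coast 1856 mean [0.6749 0.1093 0.0047] lo [0.6268 0.0609 0.0031] hi [0.724  0.1581 0.0075]
tray rim 673 mean [ 0.676  -0.1486  0.0186] lo [ 0.6085 -0.214   0.0147] hi [ 0.7431 -0.0795  0.0218]
tray floor 2435 mean [ 0.677  -0.148   0.0049] lo [ 0.6192 -0.2048  0.0031] hi [ 0.7353 -0.0916  0.0079]
rect ((679.7333984375, -153.58071899414062), (166.7257080078125, 169.025634765625), 2.8481392860412598)
pin 133 mean [ 0.641  -0.0008  0.0513] lo [ 0.6355 -0.009   0.0114] hi [0.651  0.0069 0.0674]
```

View pics/crop1.png

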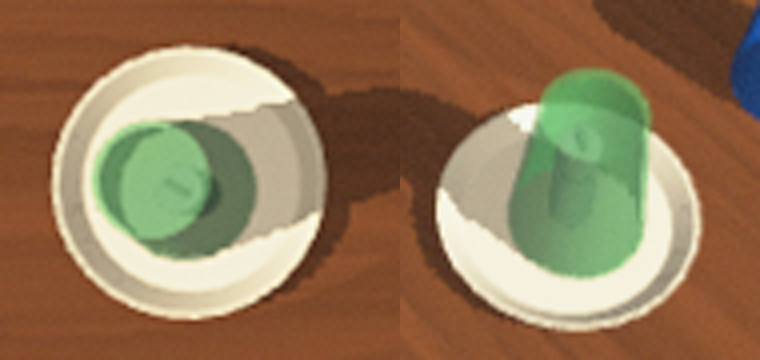

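The crop confirms the choice: a translucent green inverted tumbler on the white saucer, with the lug seen through it at about (234,241) in the top picture and (370,271) in the scene picture. Now I refine the centres.

Run:
```python
from h import *
S={n:dict(np.load(n+"0.npz")) for n in("scene","top")}
for n,s in S.items():
    W=cloud(s); z=W[...,2]
    near=(np.hypot(W[...,0]-.476,W[...,1]-.2)<.05)
    m=near&(z>.097); P=W[m]
    (c,r)=cv2.minEnclosingCircle(P[:,:2].astype(np.float32)); print(n,"top disc",np.array(c).round(4),round(r,4),"z",np.median(P[:,2]).round(4),"mean",P.mean(0).round(4))
    # circle by colour edges: saucer rim & coaster
    sm=(np.hypot(W[...,0]-.478,W[...,1]-.197)<.08)&(z>.011)&(z<.02)
    A=W[sm]; B=np.c_[2*A[:,:2],np.ones(len(A))]; x=np.linalg.lstsq(B,(A[:,:2]**2).sum(1),rcond=None)[0]; print(" saucer rim",x[:2].round(4),np.median(A[:,2]).round(4))
    hh=W[(W[...,0]>.2)&(W[...,0]<.6)&(W[...,1]<-.35)&(W[...,1]>-.75)]; print(" box zmax",np.nanpercentile(hh[:,2],99.5), hh[hh[:,2]>.05][:,:2].min(0) if (hh[:,2]>.05).any() else None, hh[hh[:,2]>.05][:,:2].max(0))
def Pm(s): return s["camera_matrix"]@np.c_[s["R"],s["t"]]
def tri(a,b):
    X=cv2.triangulatePoints(Pm(S["top"]),Pm(S["scene"]),np.array(a,float).reshape(2,1),np.array(b,float).reshape(2,1)); return (X[:3]/X[3]).ravel().round(4)
print("lug",tri((234.5,241.5),(370,271.5)), world(S["top"],234.5,241.5,.072),world(S["scene"],370,271.5,.072))
# centres of top discs from crop: top (167/4), scene
print("disc",tri((190+165/4,195+180/4),(325+195/4,235+110/4)))
print("coaster",tri((282,140),(261.5,318.5)))
```

```text
scene top disc [0.4746 0.202 ] 0.0275 z 0.1025 mean [0.4764 0.2031 0.1024]
 saucer rim [0.4769 0.1969] 0.0148
 box zmax 0.2477051200623904 [ 0.20845595 -0.69580915] [ 0.49139081 -0.42487119]
top top disc [0.475  0.1998] 0.0263 z 0.1006 mean [0.4749 0.1997 0.1005]
 saucer rim [0.4791 0.1976] 0.0135
 box zmax 0.12083222855375149 [ 0.26963776 -0.55899138] [ 0.49015143 -0.42855643]
lug [0.473  0.1953 0.0634] [0.47360787 0.19275569 0.072     ] [0.47647308 0.19969612 0.072     ]
disc [0.4724 0.1972 0.0958]
coaster [0.6762 0.1104 0.0019]
```

>>> {"op": "arm_command", "data": {"series": "0 0 4 0; 2 6 4 0; 4 12 4 0; 6 18 4 0; 8 24 4 0; 10 30 4 0; 12 36 4 0; 14 42 4 0; 16 48 4 0; 18 54 4 0; 20.5 61.5 4 0; 23 69.3 4 0", "fingers": 1, "grip_force": 15}}

```text
time: 1.6
ee_pos: [0.4616, 0.162, 0.2563]
orientation: [[0.896, 0.445, 0.0], [0.445, -0.896, -0.0], [-0.0, 0.0, -1.0]]
ft_force: [1.2, -1.6, -0.3]
opening: 0.0943
gripper_force: 0.0
```

>>> {"op": "arm_command", "data": {"series": "0 0 0 0; 0 0 0 0; 0 0 0 0; 0 0 0 0; 0 0 0 0"}}

```text
time: 2.22
ee_pos: [0.4615, 0.1592, 0.2566]
orientation: [[0.896, 0.444, 0.0], [0.444, -0.896, 0.0], [0.0, 0.0, -1.0]]
ft_force: [0.4, 0.2, 0.1]
opening: 0.0941
gripper_force: 0.0
```

>>> {"op": "arm_command", "data": {"series": "0.7 2 0 0; 1.4 4.1 0 0; 1.4 4.1 -4 0; 1.4 4.1 -8 0; 1.4 4.1 -10 0; 1.4 4.1 -11 0; 1.4 4.1 -11 0; 1.4 4.1 -11 0"}}

```text
time: 3.22
ee_pos: [0.4759, 0.2011, 0.1474]
orientation: [[0.896, 0.445, 0.001], [0.445, -0.896, 0.001], [0.001, 0.0, -1.0]]
ft_force: [0.2, -0.8, 0.9]
opening: 0.0939
gripper_force: 0.0
```

Run:
```python
from h import *
a=snap("scene");b=snap("top")
print(manip.sense()["ee_pos"])
for n,s in(("s",a),("t",b)):
    for zz in(.145,.12): pass
cv2.imwrite("pics/c2.png",np.hstack([cv2.resize(a["image"][180:340,290:450],None,fx=2.4,fy=2.4),cv2.resize(b["image"][160:320,160:320],None,fx=2.4,fy=2.4)])[...,::-1])
```

```text
[0.47581838 0.20095905 0.14729684]
```

View pics/c2.png

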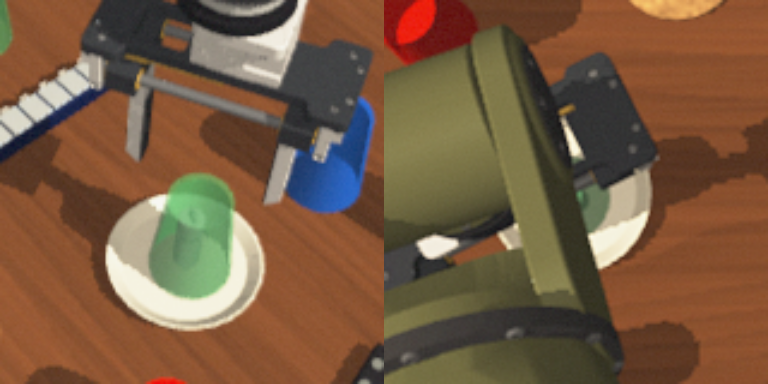

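The fingertips straddle the tumbler: crop (137,155) and (273,200), with the tumbler's top at (200,195). I descend and close.

>>> {"op": "arm_command", "data": {"series": "0 0 -3 0; 0 0 -6 0; 0 0 -8 0; 0 0 -8.5 0; 0 0 -8.5 0; 0 0 -8.5 0"}}

```text
time: 4.08
ee_pos: [0.476, 0.201, 0.0625]
orientation: [[0.896, 0.445, 0.002], [0.445, -0.896, 0.001], [0.002, 0.0, -1.0]]
ft_force: [-1.0, 0.4, 0.0]
opening: 0.094
gripper_force: 0.0
```

>>> {"op": "arm_command", "data": {"series": "0 0 0 0; 0 0 0 0; 0 0 0 0; 0 0 0 0; 0 0 0 0; 0 0 0 0; 0 0 0 0; 0 0 0 0", "fingers": 0, "grip_force": 12}}

```text
time: 5.08
ee_pos: [0.4754, 0.2008, 0.0615]
orientation: [[0.896, 0.445, 0.0], [0.445, -0.896, 0.0], [0.0, -0.0, -1.0]]
ft_force: [0.4, 1.0, 1.0]
opening: 0.0611
gripper_force: 12.0
```

>>> {"op": "arm_command", "data": {"series": "0 0 0.5 0; 0 0 1.5 0; 0 0 3 0; 0 0 5 0; 0 0 7 0; 0 0 9 0; 0 0 11 0; 0 0 12 0; 0 0 12 0; 0 0 12 0"}}

```text
time: 6.32
ee_pos: [0.4751, 0.2007, 0.1808]
orientation: [[0.896, 0.445, -0.001], [0.445, -0.896, -0.0], [-0.001, -0.0, -1.0]]
ft_force: [-0.3, 0.2, -0.9]
opening: 0.0615
gripper_force: 11.9
```

Run:
```python
from h import *
a=snap("scene");np.savez("s3.npz",**a)
cv2.imwrite("pics/c3.png",cv2.resize(a["image"][150:350,270:470],None,fx=2.5,fy=2.5)[...,::-1])
```

```text
(no output)
```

View pics/c3.png

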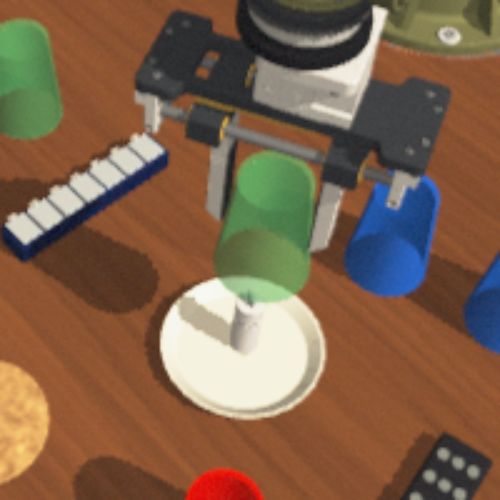

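The tumbler is held level at crop (265,225), and the fob stands free on the saucer at (246,328). I carry the tumbler to the coaster.

>>> {"op": "arm_command", "data": {"series": "2 -1 0 0; 6 -2.7 0 0; 10 -4.5 0 0; 14 -6.3 0 0; 17 -7.7 0 0; 19.2 -8.7 0 0; 20 -9.1 0 0; 20 -9.1 0 0; 20 -9.1 -3 0; 20 -9.1 -6 0; 20 -9.1 -9 0; 20 -9.1 -10 0"}}

```text
time: 7.88
ee_pos: [0.6741, 0.1103, 0.0799]
orientation: [[0.895, 0.445, -0.003], [0.445, -0.895, -0.0], [-0.002, -0.001, -1.0]]
ft_force: [0.6, -0.1, 0.1]
opening: 0.061
gripper_force: 11.9
```

>>> {"op": "arm_command", "data": {"series": "0 0 0 0; 0 0 0 0; 0 0 0 0"}}

```text
time: 8.25
ee_pos: [0.6758, 0.1099, 0.0826]
orientation: [[0.896, 0.445, 0.002], [0.445, -0.896, 0.0], [0.002, 0.001, -1.0]]
ft_force: [-0.2, -0.6, -0.9]
opening: 0.0611
gripper_force: 11.9
```

Run:
```python
from h import *
a=snap("scene");np.savez("s4.npz",**a); print(manip.sense()["ee_pos"])
cv2.imwrite("pics/c4.png",cv2.resize(a["image"][200:360,180:420],None,fx=2.5,fy=2.5)[...,::-1])
```

```text
[0.67574591 0.10981274 0.0824057 ]
```

View pics/c4.png

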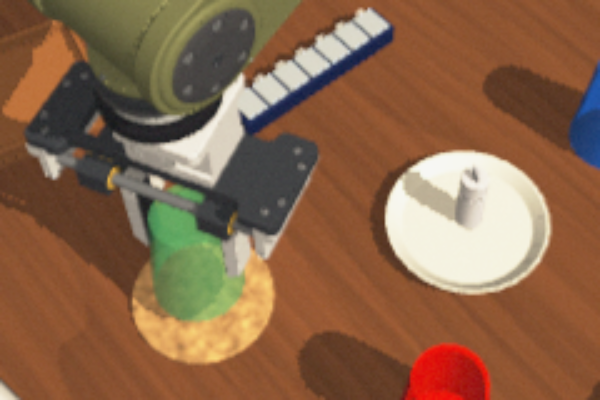

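The tumbler hangs over the coaster (crop ~(200,290)). I lower it the last 2 cm.

>>> {"op": "arm_command", "data": {"series": "0 0 -1 0; 0 0 -1.7 0; 0 0 -2 0; 0 0 -2.1 0; 0 0 -2.2 0; 0 0 -2.2 0; 0 0 -2.2 0"}}

```text
time: 9.18
ee_pos: [0.6757, 0.1098, 0.0604]
orientation: [[0.896, 0.445, 0.001], [0.445, -0.896, 0.0], [0.001, 0.0, -1.0]]
ft_force: [-4.7, 0.1, 7.0]
opening: 0.0613
gripper_force: 12.2
```

Contact is felt (7 N). I release and rise, checking that nothing drags.

>>> {"op": "arm_command", "data": {"series": "0 0 0 0; 0 0 0 0; 0 0 0 0; 0 0 0 0; 0 0 0 0; 0 0 0 0; 0 0 3 0; 0 0 7 0; 0 0 11 0; 0 0 14 0; 0 0 14 0; 0 0 14 0", "fingers": 1}}

```text
time: 10.68
ee_pos: [0.675, 0.1097, 0.198]
orientation: [[0.896, 0.445, -0.002], [0.445, -0.896, -0.0], [-0.002, -0.001, -1.0]]
ft_force: [-1.5, 0.3, 0.2]
opening: 0.0939
gripper_force: 0.0
```

>>> {"op": "arm_command", "data": {"series": "-3 0 0 0; -7 0 0 0; -11 -1 0 0; -14 -2 0 0; -16 -4 0 0; -16 -4 0 0; -16 -4 0 0"}}

```text
time: 11.55
ee_pos: [0.5157, 0.07, 0.1988]
orientation: [[0.896, 0.445, -0.001], [0.445, -0.896, 0.0], [-0.001, -0.0, -1.0]]
ft_force: [0.0, 1.2, 0.1]
opening: 0.0941
gripper_force: 0.0
```

Run:
```python
from h import *
S={n:snap(n) for n in("scene","top")}
print(manip.sense()["ee_pos"])
for n,s in S.items():
    np.savez(n+"5.npz",**s)
    W=cloud(s); z=W[...,2]
    m=(np.hypot(W[...,0]-.4745,W[...,1]-.197)<.03)&(z>.03)&(z<.09); P=W[m]
    if len(P): print(n,"fob",len(P),P.mean(0).round(4),"lo",np.percentile(P,3,axis=0).round(4),"hi",np.percentile(P,97,axis=0).round(4)); print(np.argwhere(m).mean(0))
    m=(np.hypot(W[...,0]-.675,W[...,1]-.11)<.06)&(z>.09)&(z<.11); P=W[m]
    if len(P): print(n,"tumbler",len(P),P.mean(0).round(4))
cv2.imwrite("pics/c5.png",np.hstack([cv2.resize(S["scene"]["image"][200:360,180:420],None,fx=2,fy=2),cv2.resize(S["top"]["image"][100:260,190:310],(300,400))[40:360]])[...,::-1])
```

```text
[0.51577643 0.07016235 0.19887614]
scene fob 196 [0.4766 0.198  0.0575] lo [0.4639 0.1871 0.0321] hi [0.4835 0.2055 0.0764]
[275.06632653 368.66836735]
scene tumbler 698 [0.677  0.1133 0.1006]
top fob 52 [0.4728 0.1979 0.0664] lo [0.4641 0.1932 0.0634] hi [0.482  0.203  0.0743]
[242.13461538 232.13461538]
top tumbler 578 [0.6786 0.1083 0.0993]
```

View pics/c5.png

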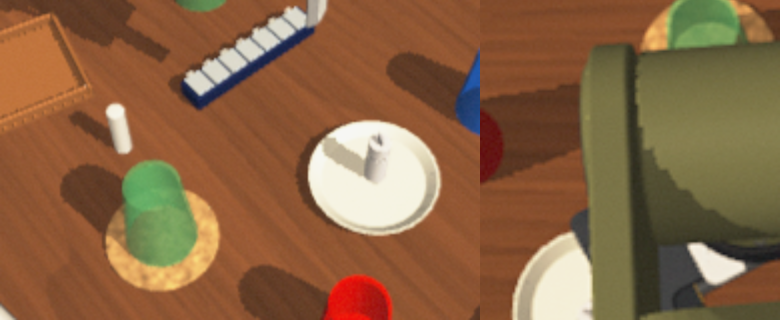

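The tumbler stands upside down, wholly on the coaster (crop (160,215)), and the fob stands at (377,160). The arm hides the fob in the top view, so I move it aside once for a clean measurement.

>>> {"op": "arm_command", "data": {"series": "0 -4 0 0; 0 -9 0 0; 0 -14 0 0; 0 -18 0 0; 0 -18 0 0; 0 -18 0 0"}}

```text
time: 12.4
ee_pos: [0.5157, -0.1096, 0.1991]
orientation: [[0.896, 0.445, -0.001], [0.445, -0.896, 0.0], [-0.0, -0.001, -1.0]]
ft_force: [0.1, 0.5, 0.0]
opening: 0.094
gripper_force: 0.0
```

Run:
```python
from h import *
S={n:snap(n) for n in("scene","top")}
print(manip.sense()["ee_pos"])
for n,s in S.items():
    W=cloud(s); z=W[...,2]
    m=(np.hypot(W[...,0]-.4745,W[...,1]-.197)<.04)&(z>.02)&(z<.09)
    for a,b in((.02,.035),(.035,.05),(.05,.062),(.062,.068),(.069,.09)):
        k=m&(z>a)&(z<b); P=W[k]
        if len(P)>4: print(n,a,b,len(P),P.mean(0).round(4),((P.min(0)+P.max(0))/2).round(4),(P.max(0)-P.min(0)).round(4))
    m=(np.hypot(W[...,0]-.676,W[...,1]-.11)<.05)&(z>.097); (c,r)=cv2.minEnclosingCircle(W[m][:,:2].astype(np.float32)); print(n,"tumbler",np.round(c,4),round(r,4))
    m=(z>.004)&(z<.03)&(abs(W[...,0]-.676)<.085)&(abs(W[...,1]+.147)<.085)
    if n=="top":
        k=cv2.morphologyEx(m.astype(np.uint8),cv2.MORPH_OPEN,np.ones((5,5)))>0
        print("tray rect",cv2.minAreaRect(W[k][:,:2].astype(np.float32)*1000), np.median(W[k][:,2]))
    save(s,n+"6.png")
cv2.imwrite("pics/c6.png",np.hstack([cv2.resize(S["scene"]["image"][240:330,320:420],(400,360),interpolation=2),cv2.resize(S["top"]["image"][195:285,190:290],(400,360),interpolation=2)])[...,::-1])
```

```text
[ 0.51565064 -0.10918447  0.19931505]
scene 0.02 0.035 44 [0.4788 0.1995 0.027 ] [0.475  0.1966 0.0274] [0.0183 0.0196 0.0134]
scene 0.035 0.05 48 [0.4788 0.1997 0.0427] [0.4747 0.1964 0.0425] [0.0179 0.0188 0.0148]
scene 0.05 0.062 37 [0.4789 0.2002 0.0564] [0.4764 0.1979 0.0559] [0.0161 0.0156 0.0118]
scene 0.062 0.068 62 [0.475  0.1963 0.0663] [0.4731 0.1953 0.0651] [0.0217 0.0211 0.0056]
scene 0.069 0.09 24 [0.4745 0.195  0.0727] [0.4759 0.1946 0.0734] [0.0124 0.017  0.0088]
scene tumbler [0.6757 0.1101] 0.0267
top 0.02 0.035 14 [0.4715 0.185  0.0286] [0.4729 0.1858 0.0277] [0.0192 0.0065 0.0137]
top 0.035 0.05 13 [0.4704 0.1851 0.0434] [0.4722 0.1868 0.0422] [0.0185 0.0086 0.0124]
top 0.05 0.062 12 [0.4707 0.1854 0.0568] [0.4714 0.1872 0.0561] [0.0181 0.0097 0.0113]
top 0.062 0.068 99 [0.4729 0.1929 0.0652] [0.4722 0.1932 0.0649] [0.02   0.0219 0.0057]
top 0.069 0.09 12 [0.4731 0.1934 0.0734] [0.4735 0.1933 0.0735] [0.0057 0.0109 0.0026]
top tumbler [0.6753 0.1085] 0.0266
tray rect ((677.8717651367188, -143.1722412109375), (109.72666931152344, 120.44912719726562), 78.25997924804688) 0.016961556832319792
```

View pics/c6.png

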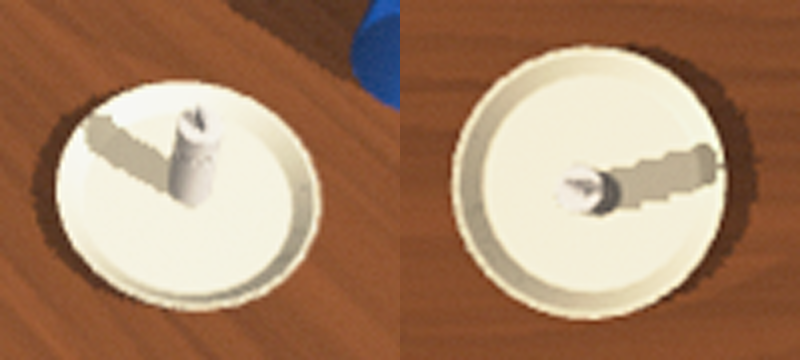

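The fob stands upright at (0.4735, 0.1945), with the two views agreeing within 3 mm: scene crop (192,160), top crop (583,188). I move above it with the fingers half closed.

>>> {"op": "arm_command", "data": {"series": "-0.5 4 0 0; -1 9 0 0; -2 14 0 0; -3 19 0 0; -3.7 24 0 0; -4.2 28 0 0; -4.2 30.5 0 0; -4.2 30.5 0 0; -4.2 30.5 -4 0; -4.2 30.5 -7 0; -4.2 30.5 -8 0; -4.2 30.5 -8 0", "fingers": 0.6}}

```text
time: 14.0
ee_pos: [0.4735, 0.1945, 0.1197]
orientation: [[0.896, 0.445, -0.0], [0.445, -0.896, -0.0], [-0.0, 0.0, -1.0]]
ft_force: [0.7, -0.1, 0.3]
opening: 0.0564
gripper_force: 0.0
```

>>> {"op": "arm_command", "data": {"series": "0 0 0 0; 0 0 0 0; 0 0 0 0"}}

```text
time: 14.38
ee_pos: [0.4736, 0.1948, 0.12]
orientation: [[0.896, 0.445, 0.001], [0.445, -0.896, 0.0], [0.001, 0.0, -1.0]]
ft_force: [-0.7, 0.6, -0.3]
opening: 0.0564
gripper_force: 0.0
```

Run:
```python
from h import *
a=snap("scene"); p=manip.sense()["ee_pos"]; print(p)
# draw where the descended fingertips' midpoint and fob axis project
im=a["image"].copy()
def pr(X): x=a["camera_matrix"]@(a["R"]@X+a["t"]); return x[:2]/x[2]
im=cv2.resize(im[180:330,290:440],None,fx=4,fy=4,interpolation=2)
for z,c in((p[2]-.011,(255,0,255)),(.073,(255,255,0))): q=(pr(np.array([p[0],p[1],z]))-[290,180])*4; cv2.circle(im,tuple(int(v) for v in q),4,c,-1)
cv2.imwrite("pics/c7.png",im[...,::-1])
```

```text
[0.47354808 0.19478937 0.11977912]
```

View pics/c7.png

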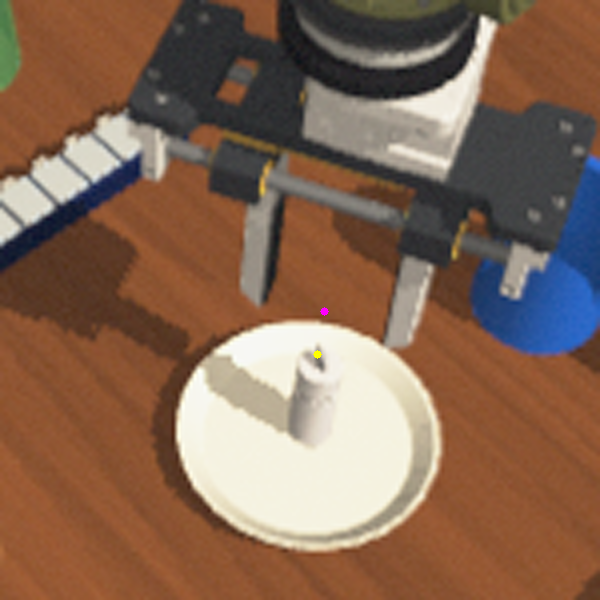

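The jaws straddle the fob; the lug at (318,355) matches the projected tool axis. I descend and grip low.

>>> {"op": "arm_command", "data": {"series": "0 0 -3 0; 0 0 -6 0; 0 0 -8 0; 0 0 -9 0; 0 0 -9.1 0; 0 0 -9.1 0; 0 0 -9.1 0"}}

```text
time: 15.3
ee_pos: [0.4738, 0.1949, 0.0292]
orientation: [[0.896, 0.445, 0.001], [0.445, -0.896, 0.0], [0.001, 0.0, -1.0]]
ft_force: [-0.3, 0.4, 0.3]
opening: 0.0564
gripper_force: 0.0
```

>>> {"op": "arm_command", "data": {"series": "0 0 0 0; 0 0 0 0; 0 0 0 0; 0 0 0 0; 0 0 0 0; 0 0 0 0; 0 0 0 0; 0 0 0 0", "fingers": 0, "grip_force": 10}}

```text
time: 16.3
ee_pos: [0.4734, 0.1948, 0.0284]
orientation: [[0.896, 0.445, -0.0], [0.445, -0.896, -0.0], [-0.0, -0.0, -1.0]]
ft_force: [0.1, 0.3, 0.7]
opening: 0.0218
gripper_force: 10.0
```

>>> {"op": "arm_command", "data": {"series": "0 0 0.5 0; 0 0 1.5 0; 0 0 4 0; 0 0 8 0; 0 0 12 0; 0 0 14 0; 0 0 15 0; 2 -4 15 0; 4.5 -8 15 0; 7 -12.5 15 0; 9.5 -16 15 0; 9.5 -16 15 0", "grip_force": 15}}

```text
time: 17.8
ee_pos: [0.569, 0.0326, 0.1776]
orientation: [[0.897, 0.442, -0.001], [0.442, -0.897, -0.0], [-0.001, -0.0, -1.0]]
ft_force: [-0.7, 0.3, -0.6]
opening: 0.0219
gripper_force: 15.0
```

>>> {"op": "arm_command", "data": {"series": "1.5 -3 0 0; 4 -7 0 0; 7 -12 0 0; 9.5 -16 0 0; 10.5 -18 0 0; 10.8 -18.3 0 0; 10.8 -18.3 0 0; 10.8 -18.3 -4 0; 10.8 -18.3 -8 0; 10.8 -18.3 -11 0; 10.8 -18.3 -12 0; 10.8 -18.3 -12 0"}}

```text
time: 19.3
ee_pos: [0.6765, -0.1475, 0.059]
orientation: [[0.895, 0.445, 0.0], [0.445, -0.895, 0.0], [0.0, 0.0, -1.0]]
ft_force: [0.2, -0.3, -0.3]
opening: 0.0216
gripper_force: 15.0
```

>>> {"op": "arm_command", "data": {"series": "0 0 0 0; 0 0 0 0; 0 0 0 0"}}

```text
time: 19.68
ee_pos: [0.6766, -0.1483, 0.0591]
orientation: [[0.896, 0.445, 0.001], [0.445, -0.896, -0.0], [0.001, 0.001, -1.0]]
ft_force: [0.2, 0.3, -0.6]
opening: 0.0218
gripper_force: 15.0
```

Run:
```python
from h import *
a=snap("scene"); p=manip.sense(); print(p["ee_pos"],p["opening"])
cv2.imwrite("pics/c8.png",cv2.resize(a["image"][150:350,110:350],None,fx=2.5,fy=2.5,interpolation=2)[...,::-1])
```

```text
[ 0.6765398  -0.14831811  0.05886967] 0.021624723044894014
```

View pics/c8.png

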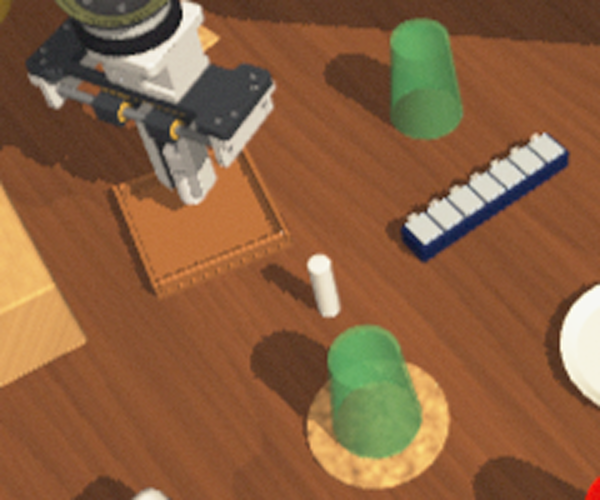

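The fob hangs upright over the tray (crop (195,185)), and the tumbler stands on the coaster (375,400). I check that the wooden box clears the gripper's body, then lower.

Run:
```python
from h import *
for n in("scene","top"):
    W=cloud(dict(np.load(n+"0.npz"))).reshape(-1,3)
    k=W[(W[:,2]>.07)&(abs(W[:,1]+.15)<.17)&(W[:,0]>.6)&(W[:,0]<1)]
    k=k[~((abs(k[:,0]-.65)<.03)&(k[:,1]>-.03))]
    print(n,len(k),np.percentile(k,1,axis=0),np.percentile(k,99,axis=0))
```

```text
scene 5800 [ 0.79701494 -0.31712247  0.07242359] [ 0.92417198 -0.10194098  0.08965379]
top 7313 [ 0.79328769 -0.31806305  0.07193198] [ 0.91462945 -0.10605549  0.08796468]
```

>>> {"op": "arm_command", "data": {"series": "0 0 -1 0; 0 0 -2 0; 0 0 -2.2 0; 0 0 -2.2 0"}}

```text
time: 20.23
ee_pos: [0.6764, -0.1482, 0.0362]
orientation: [[0.896, 0.445, -0.0], [0.445, -0.896, 0.0], [-0.0, -0.0, -1.0]]
ft_force: [0.1, -0.0, 0.5]
opening: 0.0223
gripper_force: 15.0
```

>>> {"op": "arm_command", "data": {"series": "0 0 -0.4 0; 0 0 -0.7 0; 0 0 -0.85 0; 0 0 -0.9 0; 0 0 -0.9 0; 0 0 -0.9 0"}}

```text
time: 20.98
ee_pos: [0.6765, -0.1482, 0.0275]
orientation: [[0.896, 0.445, 0.0], [0.445, -0.896, -0.0], [0.0, 0.0, -1.0]]
ft_force: [0.6, -0.6, -0.5]
opening: 0.0215
gripper_force: 15.0
```

>>> {"op": "arm_command", "data": {"series": "0 0 -0.05 0; 0 0 -0.1 0; 0 0 -0.1 0; 0 0 -0.1 0"}}

```text
time: 21.48
ee_pos: [0.6766, -0.1482, 0.0275]
orientation: [[0.896, 0.445, 0.001], [0.445, -0.896, -0.0], [0.0, 0.0, -1.0]]
ft_force: [-3.9, 1.2, 8.1]
opening: 0.0218
gripper_force: 15.0
```

Contact is felt (8 N). I open moderately, so the fingers stay inside the tray walls, then rise and move off.

>>> {"op": "arm_command", "data": {"series": "0 0 0 0; 0 0 0 0; 0 0 0 0; 0 0 0 0; 0 0 0 0; 0 0 0 0; 0 0 2 0; 0 0 5 0; 0 0 9 0; 0 0 13 0; 0 0 15 0; 0 0 15 0", "fingers": 0.6}}

```text
time: 22.98
ee_pos: [0.677, -0.1484, 0.1795]
orientation: [[0.896, 0.445, 0.004], [0.445, -0.896, -0.001], [0.003, 0.003, -1.0]]
ft_force: [-0.5, -0.6, -1.0]
opening: 0.0562
gripper_force: 0.0
```

>>> {"op": "arm_command", "data": {"series": "-3 0 0 0; -7 0 0 0; -11 -2 0 0; -15 -4 0 0; -18 -6 0 0; -18 -6 0 0; -18 -6 0 0"}}

```text
time: 23.85
ee_pos: [0.4966, -0.208, 0.1762]
orientation: [[0.896, 0.445, -0.0], [0.445, -0.896, 0.0], [-0.0, -0.0, -1.0]]
ft_force: [-0.1, 1.1, -0.2]
opening: 0.0564
gripper_force: 0.0
```

Run:
```python
from h import *
S={n:snap(n) for n in("scene","top")}
p=manip.sense(); print(p["time"],p["ee_pos"],p["gripper_force"])
for n,s in S.items():
    W=cloud(s); z=W[...,2]
    for a,b in((.02,.04),(.04,.058),(.06,.067)):
        P=W[(np.hypot(W[...,0]-.6765,W[...,1]+.148)<.035)&(z>a)&(z<b)]
        if len(P)>4: print(n,a,b,len(P),P.mean(0).round(4))
cv2.imwrite("pics/c9.png",np.hstack([cv2.resize(S["scene"]["image"][190:360,130:310],(400,378),interpolation=2),cv2.resize(S["top"]["image"][90:260,270:450],(400,378),interpolation=2)])[...,::-1])
```

```text
23.95 [ 0.49690307 -0.20773412  0.17609056] 0.0
scene 0.02 0.04 60 [ 0.6784 -0.1405  0.0301]
scene 0.04 0.058 59 [ 0.6781 -0.1406  0.0485]
scene 0.06 0.067 59 [ 0.6762 -0.1457  0.0647]
top 0.02 0.04 37 [ 0.6699 -0.1442  0.0304]
top 0.04 0.058 43 [ 0.6699 -0.1448  0.049 ]
top 0.06 0.067 90 [ 0.6755 -0.1491  0.064 ]
```

View pics/c9.png

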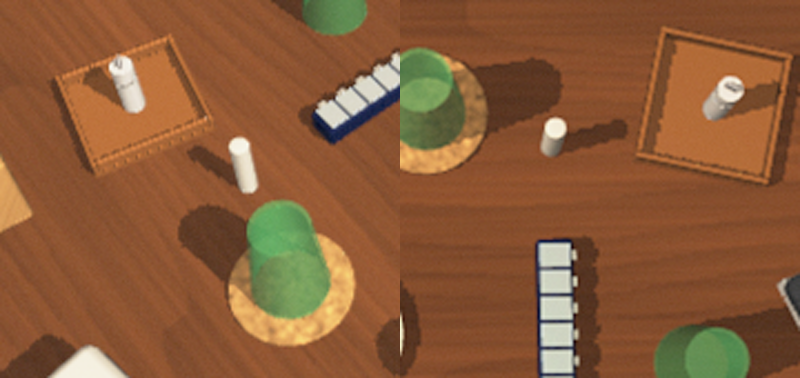

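The fob stands upright in the middle of the tray (crops (130,88) and (722,98)). The tumbler is upside down on the round coaster (290,265), and the robot is clear of everything.

```bash
python3 -c "
from rig import manip
print(manip.sign_off())"
```

```text
the job is handed in; nothing more can be done
None
```

The job is handed in at about 24 s: the tumbler stands upside down fully on the round coaster, and the fob stands upright in the tray, never knocked over; the judge's verdict was not shown.

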